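# Switch off the hob ring under the boiled kettle

### The job

Both rings of the twin hob are on, and the red kettle has boiled: turn the knob in front of the kettle's ring clockwise to its off position and let go of it. Leave the saucepan's ring fully on all the while, and do not shift the kettle.

Things in the scene. Friction and masses are not known exactly. Their poses are not given: they have to be found in the camera images.
- hob: Silver twin hob fixed on the worktop, 340 (x) by 540 (y) mm, panel top 70 mm high. Origin on the worktop under its centre, z up, +x from knobs to rings (away from the robot), +y left. Rings at x 50, y +130 and -130 mm: one bears the kettle, one a lidded steel pan (170 wide, top 196 mm high), either way round. Each ring's knob stands straight in front of it: axis upright at x -120, y +130 or -130 mm.
- kettle: Red stove kettle with black arched handle, loose, about 1.2 kg, 170 mm wide, 192 mm high; origin at the centre of its underside, z up, spout along its +x. It stands on one of the hob's two rings, centred within about 10 mm, its foot 88 mm above the worktop. The sign of its y in the hob's frame tells which ring and so which knob.
- knob_left (a joint): Left knob (hob y +130 mm), rad: 0 = on, bar pointing along hob +y (red dot on panel); 1.571 = off, a quarter turn clockwise from above, pointing to hob +x (black dot). Starts on. Black bar 48 long, 14 mm thick, centred on its axis, z 74 to 112 mm, on a 42 mm disc (top at 77); white line at its pointing end. Stops and spring detents at both ends: 0.12 N m to leave, snaps home past 60 degrees.
- knob_right (a joint): Right knob (hob y -130 mm), of the same shape, size, height and action as the left one: 0 = on (bar pointing along hob +y), 1.571 = off (pointing to hob +x). Starts on. Either knob stays where it is left if let go near the middle of its turn. Pinch the bar across its 14 mm thickness from above.
There are look-alikes about, which are no part of the job. Of the things like the kettle, leave any that is pink, purple or yellow; of the rest the larger one is meant.

How it is judged:
By the outcome, as a careful person would: the job done as asked, in the order asked, and still so for the second after the job is handed in, with the robot touching nothing.
It also fails if it takes over 32 s, if anything falls off the work surface, if the arm or the gripper's body presses on something with over 40 N, if the wrist force passes 120 N, or if a joint passes its speed limit or range.

### The arm

A 6-joint arm with a two-finger parallel gripper is mounted at the origin on the work surface. World frame = base frame: x ahead of the robot, y to its left, z up, the work surface at z = 0. Lengths are in m, angles in rad, forces in N, time in s.
With the tool pointing down it reaches from about 0.375 to 0.925 m from the base axis. Payload 5.7 kg.
Tool frame: the origin (TCP) lies midway between the tips of the shut fingers; the grasp point (between the pads) lies 19 mm behind it; z points along the fingers, y is the line along which they close (so a half turn about z gives the same grasp; the last joint's range is limited). The gripper opens to 88 mm and grips with 3 to 60 N. Pads are 20 mm wide; open, the fingers measure 115 mm over their backs; the gripper's body (75 mm by 178 mm) begins 61 mm behind the grasp point.
Start: joints at [-1.227, 0.359, 1.51, -0, 1.272, -0.115], TCP at [0.266, -0.538, 0.223] pointing down, gripper open.
Joint ranges: [-2.97, 2.97], [-1.01, 2.36], [0.21, 2.38], [-0.96, 4.11], [0.2, 2.71], [-2.98, 2.98]. Speed limits (rad/s): [2.39, 2.39, 3.14, 3.14, 3.14, 3.14].

### API

Orientations are given as a unit quaternion [w, x, y, z].
In Python, from workcell import robot gives the robot as it stands.
- The arm moves only by the tool send_rows, never from a script. Its argument "moves" is a list of rows, each a list of 4 numbers: the shift along the tool's x, y, z in units of 30 mm (1.0 is 30 mm), then the turn about the tool's z in units of 6 degrees (1.0 is 6 degrees). In form: [[dx, dy, dz, twist], ...]. A call has 1 to 10 rows; each row is the pose to reach, as a shift and turn from the pose commanded when the call began, along the tool's axes at that moment; what a row does not reach only later rows make up. A row lasts 1/10 s, in which the tool goes at most 50 mm and 8.59 degrees, less where a joint would pass 70% of its speed; a pose out of reach is approached as far as the arm can. A call with a gripper value outside its range is refused whole. "jaw" is the finger opening in mm, from 0 to 87.8, set as the call begins (left out, the last holds). The fingers move at their own pace and stop on an object; "squeeze" is the grip in N (left out, the last holds). Time passes only in rows, so rows that repeat a pose let the fingers close. It gives the time, the measured TCP pose, the force, the opening and the grip force at its end, in the units of the state.
- robot.observe(): the state, without advancing time (a new reading comes with each control period).
- robot.camera(name): name is "side" or "top" or "wrist"; returns (picture, depth): 420x560x3 uint8, red, green, blue; 420x560 float32, m along the optical axis (not along the pixel's ray), 0 where there is no reading.
- robot.get_calibration(name): a dict with "K" (3x3 intrinsics, pixels), "R" (3x3) and "t" (3): a world point X has camera coordinates R X + t. Camera axes: x right, y down, z forward; pixel columns grow to the right and rows downward; lengths in m; the calibration is good to about 2 mm. A picture is of the moment at which its call begins: read the wrist's pose just before it. get_calibration takes no time and is no camera call; for the wrist camera it gives the pose at the moment of the call.
- robot.close_job(): hands the job in; it is judged then, once.
Trained networks look in the newest picture that a camera, given by its name, has taken for a name from the list of things; names that differ only in an ending like _2 or _b are one class to them, and where a whole thing is asked for, a point or a joint stands for the part that bears it (a point fixed in the world has none). Each returns a list of dicts, best first, with "conf" (0 to 1); they miss things now and then, are a little off and sometimes report something else, mostly with a low value. They report only what shows in the picture. A call takes as long as a camera call. They do not tell look-alikes from the thing itself.
- robot.recognise(query, camera): "location" ([column, row] in pixels, amid what is visible of it).
- robot.landmark_of(query, camera): "location" ([column, row] in pixels: a listed point, or the origin of a listed thing).
The state is a dict: "clock": time; "joint_positions": joint angles; "joint_velocities": joint speeds; "effort": joint torques, N m; "tcp_pos": TCP position; "tool_rot": TCP orientation; "ft_force": force on the tool from outside, world axes, zero at the start; "ft_torque": the same for the moment, N m; "gripper_width": finger opening in m; "grasp_force": force on a finger pad.
Only numpy, scipy, OpenCV 4.12 (cv2) and the standard library are available. Lean on these libraries where they do the work, as an engineer would, in place of code of your own. Each camera call takes 0.05 s, during which the arm holds its last target. There are 200 camera calls.

## Working session

There is one attempt and no reset: what is moved stays moved. The work goes in short steps, Python scripts to look and compute and a tool call to move; the robot and the scene stay as the last step left them, time stands still between calls to the robot, and variables do not carry over. Pictures are saved under pics/ and viewed, at most 10 in all, crops included, and the job is handed in when it is done.

Besides the shell and the picture viewer there is one more tool, called after ">>>" by a JSON object that holds its "name" and its "arguments", one argument or row to a line. send_rows: Moves the arm, as the interface text tells. Its arguments: {"type":"object","properties":{"moves":{"type":"array","items":{"type":"array","items":{"type":"number"}}},"jaw":{"type":"number"},"squeeze":{"type":"number"}},"required":["moves"]}

```bash
mkdir -p pics; cat > h.py <<'E'
import numpy as np, cv2
from workcell import robot
def cam(n,f=None):
    p,d=robot.camera(n)
    if f: cv2.imwrite('pics/'+f,p[:,:,::-1])
    return p,d
def world(n,u,v,d,c=None):
    c=c or robot.get_calibration(n)
    z=np.array(d); p=np.linalg.inv(c['K'])@np.array([u*z,v*z,z])
    return c['R'].T@(p-c['t'])
def ray_z(n,u,v,z):
    c=robot.get_calibration(n); R=np.array(c['R']);o=-R.T@c['t']; r=R.T@np.linalg.inv(c['K'])@np.array([u,v,1.])
    return o+r*(z-o[2])/r[2]
E
python3 - <<'E'
from h import *
s=robot.observe(); print(s['clock'],s['tcp_pos'],s['tool_rot'])
for n in ['top','side']:
    p,d=cam(n,n+'1.png')
    for q in ['hob','kettle','knob_left','knob_right']:
        for f in ('recognise','landmark_of'):
            for r in getattr(robot,f)(q,n)[:4]:
                u,v=r['location']; print(n,q,f,np.round([u,v]),round(r['conf'],2),np.round(world(n,u,v,d[int(v),int(u)]),3))
print(robot.observe()['clock'])
E
```

```text
0.0 [ 0.26547818 -0.53730562  0.22184371] [-8.94874937e-04  9.73802808e-01  2.27392347e-01 -1.06618526e-04]
top hob recognise [227. 176.] 0.71 [ 0.628 -0.062  0.068]
top hob recognise [267. 138.] 0.2 [ 0.717 -0.19   0.202]
top hob landmark_of [226. 162.] 0.89 [ 0.674 -0.056  0.069]
top kettle recognise [346. 274.] 0.96 [ 0.319 -0.434  0.122]
top kettle recognise [411. 229.] 0.7 [ 0.46  -0.637  0.126]
top kettle recognise [267. 136.] 0.61 [ 0.724 -0.19   0.211]
top kettle recognise [181. 260.] 0.61 [0.359 0.068 0.105]
top kettle landmark_of [410. 229.] 0.82 [ 0.461 -0.634  0.116]
top kettle landmark_of [265. 140.] 0.78 [ 0.712 -0.182  0.206]
top kettle landmark_of [343. 274.] 0.7 [ 0.32  -0.426  0.116]
top kettle landmark_of [249. 246.] 0.69 [ 0.405 -0.137  0.083]
top knob_left recognise [179. 190.] 0.47 [0.574 0.081 0.111]
top knob_left recognise [262. 193.] 0.37 [ 0.567 -0.177  0.115]Traceback (most recent call last):
  File "<stdin>", line 7, in <module>
ValueError: it knows: hob, kettle
```

View pics/top1.png

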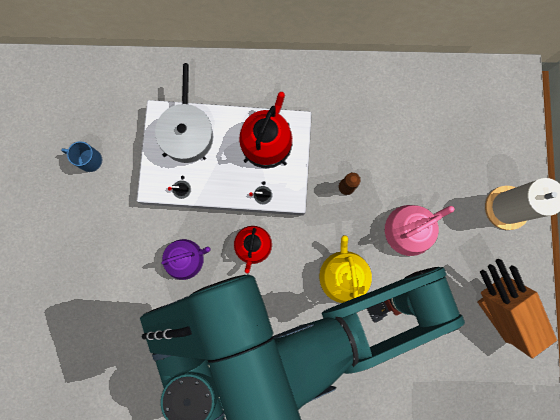

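The red kettle stands on the right ring, at (266,135), so the right knob at (262,194) is the one to turn. The pan is on the left ring. I'll measure the knob's axis and bar, and the clearance to the kettle.

```bash
python3 - <<'E'
from h import *
C=[]
pts={}
for n in ['top','side']:
    p,d=cam(n,n+'2.png'); c=robot.get_calibration(n)
    V,U=np.mgrid[:420,:560]; z=d.ravel()
    P=(np.linalg.inv(c['K'])@np.stack([U.ravel()*z,V.ravel()*z,z])-np.array(c['t'])[:,None]).T@c['R']
    ok=z>0; pts[n]=(P,p.reshape(-1,3).astype(int),ok)
    x,y,h=P.T
    # hob panel top
    m=ok&(abs(h-.07)<.006)&(x>.45)&(x<.9)&(y>-.4)&(y<.3)&(p.reshape(-1,3).min(1)>120)
    r=cv2.minAreaRect(P[m][:,:2].astype(np.float32)); print(n,'hob',r,m.sum())
    for k,(kx,ky) in {'L':(.574,.081),'R':(.567,-.177)}.items():
        m=ok&(np.hypot(x-kx,y-ky)<.045)&(h>.098)&(h<.125)
        if m.sum()>5:
            r=cv2.minAreaRect(P[m][:,:2].astype(np.float32)); print(n,k,m.sum(),np.round(P[m].mean(0),3),np.round(np.median(h[m]),3),r)
P=np.vstack([pts[n][0][pts[n][2]] for n in pts]);rgb=np.vstack([pts[n][1][pts[n][2]] for n in pts])
x,y,h=P.T
m=(rgb[:,0]>2*rgb[:,1])&(rgb[:,0]>70)&(rgb[:,0]>2*rgb[:,2])&(h>.085)&(np.hypot(x-.72,y+.19)<.16)
print('kettle n',m.sum())
for a in np.arange(.085,.3,.015):
    q=P[m&(h>=a)&(h<a+.015)]
    if len(q): print(round(a,3),len(q),'x',q[:,0].min().round(3),q[:,0].max().round(3),'y',q[:,1].min().round(3),q[:,1].max().round(3))
print('clock',robot.observe()['clock'])
p=cv2.imread('pics/top2.png')[150:220,130:330]; cv2.imwrite('pics/crop.png',cv2.resize(p,None,fx=4,fy=4,interpolation=2))
E
```

```text
top hob ((0.6953691840171814, -0.054161012172698975), (0.5395451188087463, 0.3392070531845093), 86.67369079589844) 10107
top L 78 [0.582 0.081 0.111] 0.11 ((0.5828173160552979, 0.08150351792573929), (0.04850654676556587, 0.01474419329315424), 86.73333740234375)
top R 78 [ 0.568 -0.177  0.11 ] 0.111 ((0.5684384107589722, -0.1770530790090561), (0.04737284407019615, 0.013683753088116646), 88.41520690917969)
side hob ((0.6994637250900269, -0.05501198768615723), (0.5415697693824768, 0.3392992317676544), 86.88385009765625) 14889
side L 144 [0.586 0.085 0.11 ] 0.112 ((0.586925208568573, 0.08285202085971832), (0.04731611907482147, 0.014168068766593933), 87.12028503417969)
side R 88 [ 0.572 -0.172  0.11 ] 0.112 ((0.5728117823600769, -0.17616495490074158), (0.04778347909450531, 0.01398488413542509), 87.23464965820312)
kettle n 4485
0.085 16 x 0.697 0.771 y -0.121 -0.103
0.1 196 x 0.66 0.796 y -0.265 -0.099
0.115 381 x 0.658 0.813 y -0.265 -0.101
0.13 406 x 0.663 0.814 y -0.264 -0.103
0.145 391 x 0.664 0.817 y -0.26 -0.104
0.16 864 x 0.667 0.84 y -0.26 -0.108
0.175 1154 x 0.67 0.85 y -0.253 -0.113
0.19 963 x 0.684 0.856 y -0.24 -0.129
0.205 96 x 0.689 0.863 y -0.239 -0.154
0.22 7 x 0.688 0.792 y -0.212 -0.158
0.235 4 x 0.689 0.792 y -0.212 -0.17
0.25 5 x 0.69 0.795 y -0.212 -0.162
0.265 2 x 0.758 0.76 y -0.197 -0.197
clock 0.4
```

View pics/crop.png

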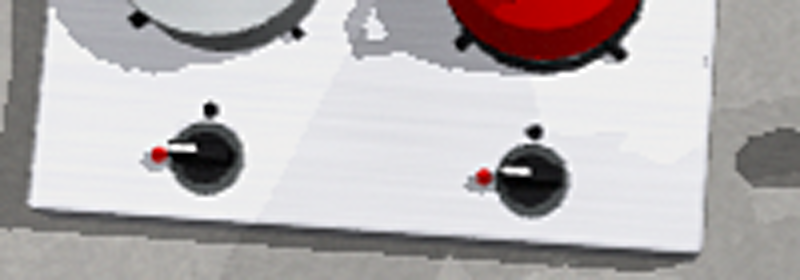

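The top view shows the right knob's bar at crop (515,172), pointing at its red dot. The knob axis is at about (0.570, -0.177) and the hob's yaw is about -3.1°. With the jaws square to the bar, the gripper body would nearly touch the kettle. So I'll straddle the bar turned 45° clockwise and let the closing jaws start the turn.

>>> {"name": "send_rows", "arguments": {
  "moves": [
    [0, 0, -1.3, 0],
    [1, -0.4, -2.6, -0.5],
    [2.6, -1.1, -2.6, -1],
    [4.2, -1.8, -2.6, -1.6],
    [5.8, -2.5, -2.6, -2.6],
    [7.3, -3.2, -2.6, -2.6],
    [8.8, -3.9, -2.6, -2.6],
    [10.3, -4.5, -2.6, -2.6],
    [11.8, -5.1, -2.6, -2.6],
    [13.2, -5.7, -2.6, -2.6]
  ],
  "jaw": 66,
  "squeeze": 30
}}

```text
clock: 1.4
tcp_pos: [0.5462, -0.2075, 0.3009]
tool_rot: [0.0, 0.934, 0.357, 0.0]
ft_force: [1.3, -0.5, -0.0]
gripper_width: 0.0657
grasp_force: 0.0
```

```bash
cat > m.py <<'E'
from h import *
from scipy.spatial.transform import Rotation as Ro
def rel(x,y,z,yaw):  # yaw of closing axis, deg
    s=robot.observe(); w=s['tool_rot']; R=Ro.from_quat([w[1],w[2],w[3],w[0]]).as_matrix()
    a=np.degrees(np.arctan2(R[1,1],R[0,1])); d=(a-yaw+90)%180-90
    print(s['clock'],np.round(s['tcp_pos'],4),'yawY',round(a,1),'tilt',R[:,2].round(3),'F',np.round(s['ft_force'],1),'T',np.round(s['ft_torque'],2),'w',round(s['gripper_width'],4),'g',s['grasp_force'])
    print('rows',np.round(R.T@(np.array([x,y,z])-s['tcp_pos'])/.03,2),'twist',round(d/6,2), 'q',np.round(s['joint_positions'],2))
E
python3 -c "
from m import *
rel(.570,-.177,.30,-48)"
```

```text
1.4 [ 0.5462 -0.2075  0.3009] yawY -48.1 tilt [ 0.001 -0.    -1.   ] F [ 1.3 -0.5 -0. ] T [-0.09 -0.02  0.  ] w 0.0657 g 0.0
rows [ 1.27 -0.23  0.03] twist -0.02 q [-0.48  0.28  1.44 -0.    1.43  0.36]
```

>>> {"name": "send_rows", "arguments": {
  "moves": [
    [1.2, -0.2, 0, 0],
    [1.2, -0.2, 1.5, 0],
    [1.2, -0.2, 3, 0],
    [1.2, -0.2, 3, 0],
    [1.2, -0.2, 3, 0]
  ]
}}

```text
clock: 1.9
tcp_pos: [0.5675, -0.1806, 0.2108]
tool_rot: [-0.001, 0.934, 0.357, -0.001]
ft_force: [-0.3, 0.6, 1.4]
gripper_width: 0.0657
grasp_force: 0.0
```

```bash
python3 - <<'E'
from m import *
c=robot.get_calibration('wrist')
p,d=cam('wrist','w1.png')
V,U=np.mgrid[:420,:560]; z=d.ravel()
P=(np.linalg.inv(c['K'])@np.stack([U.ravel()*z,V.ravel()*z,z])-np.array(c['t'])[:,None]).T@c['R']
m=(z>0)&(np.hypot(P[:,0]-.57,P[:,1]+.177)<.045)&(P[:,2]>.098)&(P[:,2]<.125)
print(m.sum(),cv2.minAreaRect(P[m][:,:2].astype(np.float32)) if m.sum()>5 else '')
rel(.570,-.177,.094,-48)
E
```

```text
1016 ((0.5713750720024109, -0.17821882665157318), (0.048151738941669464, 0.014456288889050484), 86.79966735839844)
1.95 [ 0.5687 -0.1813  0.2123] yawY -48.1 tilt [ 0.002 -0.001 -1.   ] F [-0.1 -0.4 -0.1] T [ 0.02 -0.05 -0.04] w 0.066 g 0.0
rows [ 0.13 -0.08  3.94] twist -0.02 q [-0.42  0.36  1.53  0.    1.25  0.42]
```

View pics/w1.png

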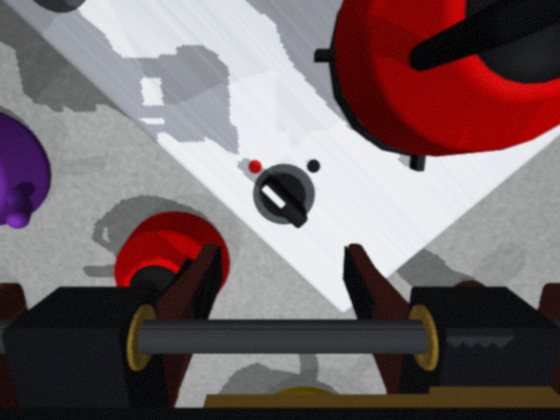

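The wrist view shows the knob at (285,195), bar still on, with the open jaws lined up to straddle it. Wrist depth refines the axis to (0.571, -0.178). Before going down I'll check where the camera sits relative to the kettle.

```bash
python3 -c "
from m import *
c=robot.get_calibration('wrist');print(-np.array(c['R']).T@c['t'])
rel(.571,-.178,.093,-48)"
```

```text
[ 0.62534327 -0.13051778  0.3737468 ]
1.95 [ 0.5687 -0.1813  0.2123] yawY -48.1 tilt [ 0.002 -0.001 -1.   ] F [-0.1 -0.4 -0.1] T [ 0.02 -0.05 -0.04] w 0.066 g 0.0
rows [ 0.13 -0.04  3.98] twist -0.02 q [-0.42  0.36  1.53  0.    1.25  0.42]
```

>>> {"name": "send_rows", "arguments": {
  "moves": [
    [0.1, 0, 1.3, 0],
    [0.1, 0, 2.6, 0],
    [0.1, 0, 3.5, 0],
    [0.1, 0, 3.95, 0],
    [0.1, 0, 3.95, 0]
  ]
}}

```text
clock: 2.45
tcp_pos: [0.5703, -0.1792, 0.0924]
tool_rot: [-0.0, 0.934, 0.357, 0.0]
ft_force: [-0.8, 0.4, -0.4]
gripper_width: 0.0658
grasp_force: 0.0
```

>>> {"name": "send_rows", "arguments": {
  "moves": [
    [0, 0, 0, 0],
    [0, 0, 0, 0],
    [0, 0, 0, 0],
    [0, 0, 0, 0],
    [0, 0, 0, 0],
    [0, 0, 0, 0]
  ],
  "jaw": 0,
  "squeeze": 30
}}

```text
clock: 3.05
tcp_pos: [0.5707, -0.1791, 0.0928]
tool_rot: [0.001, 0.934, 0.358, 0.0]
ft_force: [-0.0, -1.4, 2.2]
gripper_width: 0.0221
grasp_force: 9.5
```

```bash
python3 -c "
from m import *
rel(.571,-.178,.093,-93)"
```

```text
3.05 [ 0.5707 -0.1791  0.0928] yawY -48.1 tilt [ 0.001 -0.001 -1.   ] F [-0.  -1.4  2.2] T [-0.29 -0.02  0.12] w 0.0221 g 9.50585464015603
rows [ 0.03 -0.02 -0.01] twist 7.48 q [-0.42  0.5   1.65 -0.    0.99  0.42]
```

>>> {"name": "send_rows", "arguments": {
  "moves": [
    [0, 0, 0, 0],
    [0, 0, 0, 0],
    [0, 0, 0, 0],
    [0, 0, 0, 0]
  ]
}}

```text
clock: 3.45
tcp_pos: [0.5701, -0.1789, 0.0924]
tool_rot: [0.0, 0.934, 0.357, 0.0]
ft_force: [-1.2, -1.6, 5.4]
gripper_width: 0.0138
grasp_force: 29.9
```

The jaws closed to 14 mm, so the bar has turned with them to about 45°. Now I'll twist the rest of the way.

>>> {"name": "send_rows", "arguments": {
  "moves": [
    [0, 0, 0, 1],
    [0, 0, 0, 2],
    [0, 0, 0, 3],
    [0, 0, 0, 4],
    [0, 0, 0, 5],
    [0, 0, 0, 6],
    [0, 0, 0, 7],
    [0, 0, 0, 7.6],
    [0, 0, 0, 7.6],
    [0, 0, 0, 7.6]
  ]
}}

```text
clock: 4.45
tcp_pos: [0.5697, -0.178, 0.0924]
tool_rot: [-0.001, 0.999, -0.032, -0.0]
ft_force: [-1.0, 1.2, 7.0]
gripper_width: 0.0142
grasp_force: 29.9
```

>>> {"name": "send_rows", "arguments": {
  "moves": [
    [0, 0, 0, 0],
    [0, 0, 0, 0],
    [0, 0, 0, 0]
  ],
  "jaw": 40
}}

```text
clock: 4.75
tcp_pos: [0.5696, -0.1785, 0.0917]
tool_rot: [-0.0, 0.999, -0.032, -0.0]
ft_force: [0.4, -0.0, 0.7]
gripper_width: 0.0343
grasp_force: 0.0
```

```bash
python3 -c "
from m import *
rel(.571,-.178,.21,-93)"
```

```text
4.75 [ 0.5696 -0.1785  0.0917] yawY -93.7 tilt [-0.001  0.001 -1.   ] F [ 0.4 -0.   0.7] T [0.03 0.   0.  ] w 0.0343 g 0.0
rows [ 0.04 -0.02 -3.94] twist -0.12 q [-0.42  0.5   1.65  0.    0.99  1.22]
```

>>> {"name": "send_rows", "arguments": {
  "moves": [
    [0, 0, -1, 0],
    [0, 0, -2.5, 0],
    [0, 0, -4, 0],
    [0, 0, -5, 0],
    [0, 0, -5, 0],
    [0, 0, -5, 0]
  ]
}}

```text
clock: 5.35
tcp_pos: [0.5701, -0.1787, 0.2423]
tool_rot: [0.0, 0.999, -0.032, 0.0]
ft_force: [-0.5, 0.3, -1.1]
gripper_width: 0.0401
grasp_force: 0.0
```

```bash
python3 - <<'E'
from m import *
c=robot.get_calibration('wrist')
p,d=cam('wrist','w2.png')
V,U=np.mgrid[:420,:560]; z=d.ravel()
P=(np.linalg.inv(c['K'])@np.stack([U.ravel()*z,V.ravel()*z,z])-np.array(c['t'])[:,None]).T@c['R']
for x,y in((.571,-.178),(.585,.082)):
    m=(z>0)&(np.hypot(P[:,0]-x,P[:,1]-y)<.045)&(P[:,2]>.098)&(P[:,2]<.125)
    print(m.sum(),cv2.minAreaRect(P[m][:,:2].astype(np.float32)) if m.sum()>5 else '')
rel(.570,-.177,.094,-93)
cam('top','top3.png')
p=cv2.imread('pics/top3.png')[60:270,100:340]; cv2.imwrite('pics/t3.png',cv2.resize(p,(560,490)))
a=cv2.imread('pics/w2.png'); cv2.imwrite('pics/both.png',np.hstack([cv2.resize(a,(400,300)),cv2.resize(p,(400,300))]))
E
```

```text
751 ((0.5715914368629456, -0.17848125100135803), (0.013897628523409367, 0.04738562926650047), 87.90837097167969)
631 ((0.585289716720581, 0.0726357251405716), (0.03343663737177849, 0.013991916552186012), 86.31605529785156)
5.4 [ 0.5693 -0.1784  0.241 ] yawY -93.7 tilt [-0.002  0.001 -1.   ] F [ 0.3 -0.3 -0.3] T [-0.04  0.04 -0.  ] w 0.0399 g 0.0
rows [ 0.03 -0.04  4.9 ] twist -0.12 q [-0.42  0.34  1.49  0.    1.31  1.22]
```

View pics/both.png

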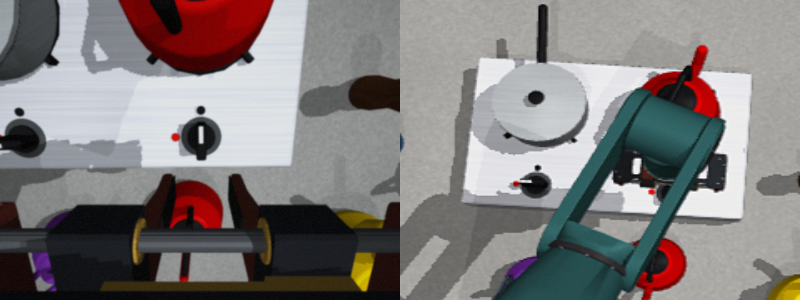

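The wrist view shows the right knob at (201,138) pointing to its black dot, within about 1° of off. The left knob is still on at its red dot, the kettle hasn't moved, and the gripper is clear.

```bash
python3 -c "
from workcell import robot
print(robot.close_job())"
```

```text
the job is handed in; nothing more can be done
None
```

The right knob, in front of the red kettle, is turned clockwise to off and released; the saucepan's knob is still on, the kettle looks unmoved, and the job was handed in at about 5.5 s.

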